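Dock the relief panel behind its spring catch

ROBOT

A 7-joint arm with a two-finger parallel gripper is mounted at the origin on the work surface. World frame = base frame: x ahead of the robot, y to its left, z up, the work surface at z = 0. Lengths are in m, angles in rad, forces in N, time in s.
With the tool pointing down it reaches from about 0.425 to 0.925 m from the base axis. Payload 6.8 kg.
Tool frame: the origin (TCP) lies at the very end of the fingers, on their centre line; the grasp point (between the pads) lies 19 mm behind it; z points along the fingers, y is the line along which they close (so a half turn about z gives the same grasp; the last joint's range is limited). The gripper opens to 85 mm and grips with 20 to 120 N. Pads are 22 mm wide; open, the fingers measure 114 mm over their backs; the gripper's body (76 mm by 85 mm) begins 54 mm behind the grasp point. The pads swing forward as they close: fully open they stand 13 mm farther back than shut.
Start: joints at [1.05, 0.477, 0.022, 1.555, -0.011, 1.109, -0.083], TCP at [0.271, -0.618, 0.196] pointing down, gripper open.
Joint ranges: [-2.96, 2.96], [-0.34, 2.1], [-1.41, 1.46], [0.24, 2.44], [-1.37, 4.51], [0.17, 1.92], [-2.96, 2.96]. Speed limits (rad/s): [2.39, 2.39, 3.14, 3.14, 3.14, 3.14, 3.14].

INTERFACE

Orientations are given as a unit quaternion [w, x, y, z].
In Python, from station import get_obs, read_camera, hand_in gives the robot as it stands.
- The arm moves only by the tool arm_command, never from a script. Its argument "commands" is one flat list of numbers, 7 for each row, row after row: the shift along the tool's x, y, z in m, then the turn, a rotation vector about the tool's x, y, z in degrees, then the opening, from 0 (shut) to 1 (fully open). In form: [tx, ty, tz, rx, ry, rz, fingers, tx, ty, tz, rx, ry, rz, fingers, ...]. A call has 1 to 8 rows; each row is the pose to reach, as a shift and turn from the pose commanded when the call began, along the tool's axes at that moment; what a row does not reach only later rows make up. A row lasts 1/10 s, in which the tool goes at most 50 mm and 8.59 degrees, less where a joint would pass 70% of its speed; a pose out of reach is approached as far as the arm can. A call with a gripper value outside its range is refused whole. The fingers move at their own pace and stop on an object; "force" is the grip in N (left out, the last holds). Time passes only in rows, so rows that repeat a pose let the fingers close. It gives the time, the measured TCP pose, the force, the opening and the grip force at its end, in the units of the state.
- get_obs(): the state, without advancing time (a new reading comes with each control period).
- read_camera(name): name is "scene" or "top"; returns a dict with "img" (400x640x3 uint8, red, green, blue), "camera_matrix" (3x3 intrinsics, pixels), "k1" (the pictures are not rectified: a ray, as slopes to the right and down, at radius r is drawn at 1 + k1 r^2 times it, then the intrinsics apply), "pose" (4x4, takes a point from camera to world coordinates). Camera axes: x right, y down, z forward; pixel columns grow to the right and rows downward; lengths in m; the calibration is good to about 2 mm. A picture is of the moment at which its call begins. There is no depth.
- hand_in(): hands the job in; it is judged then, once.
The state is a dict: "t": time; "q": joint angles; "joint_vel": joint speeds; "joint_torque": joint torques, N m; "eef_pos": TCP position; "tool_rot": TCP orientation; "contact_force": force on the tool from outside, world axes, zero at the start; "torque": the same for the moment, N m; "gripper_width": opening from 0.0 (shut) to 1.0 (fully open); "grasp_force": force on a finger pad.
Only numpy, scipy, OpenCV 4.12 (cv2) and the standard library are available. Lean on these libraries where they do the work, as an engineer would, in place of code of your own. Each camera call takes 0.05 s, during which the arm holds its last target. There are 200 camera calls.

TASK

With the fingertips, press down the steel release plate in the track behind the black panel and, keeping it held down, push the panel along the track over the two lowered red catch teeth until it is fully home against the dark end stop; then let the plate go, so that the teeth spring up behind the panel and lock it in. Only push the panel: do not lift it and do not touch the ceramic relief on it. Leave the wooden plane, the glue bottle and the folding rule where they are.

Things in the scene. Friction and masses are not known exactly. Their poses are not given: they have to be found in the camera images.
- track: Fixed wooden docking track on the bench, 160 mm wide (x, -80 to 80), 405 mm long (y, -245 to 160). Origin on the bench surface, centre line, level with the red teeth; +y is the way the panel slides, z up. The panel rides on two ledges at z = 39 mm with a 92 mm wide trough between them; guide walls outside, up to z = 52 mm. The -y end is open.
- track_stop (a point): Middle of the face, facing -y, of the dark wood end stop at the track's +y end: track y = +140, z = 48 mm (half-way up the panel's edge). The stop is 123 mm wide and 60 mm high. Axes as the track's.
- catch (a joint): Spring catch, one piece: release plate with two red teeth on it. Pressed anywhere on the plate it moves straight down, always level. Value in m: 0 = up, 0.014 = fully down; beyond 0.008 the teeth are below the ledges and the panel can pass. Takes 1.5 N to start, 3.5 N fully down; springs up when released unless the panel lies over the teeth.
- catch_plate (a point): Centre of the top face of the steel release plate in the trough: 84 mm wide (x), 250 mm long (y), spanning track y = -235 to +15 mm. Its top is at track z = 31 mm when up, 17 mm when fully down. The panel's rear part lies 8 mm above the plate; behind the panel the plate is open from above.
- catch_teeth (a point): Point midway between the two red teeth, at the height of their tops: 16 mm above the plate, track z = 47 mm when up (8 mm above the ledges, blocking the panel). Each tooth is 10 mm wide (x) and 8 mm long (y), centred at track x = -34 and +34 mm, y = 0; a fingertip passes between them (58 mm free).
- panel_center (a point): Centre (half-way up) of the loose black panel, 120 (x) x 130 (y) x 18 mm, about 0.9 kg, flat on the ledges, 1.5 mm play each side, axes as the track's. Starts with its front edge 6 to 31 mm short of the teeth. Push on its rear (-y) edge, 65 mm behind the centre. Home against the stop, its centre is at track y = +75 mm and its rear edge 6 mm past the teeth.
- relief: White ceramic relief with a green inlay, glued on the panel: about 44 mm wide, 13 mm high, from 10 mm behind to 56 mm ahead of the panel's centre (y). Origin on the panel's top face, 4 mm ahead of its centre. Not to be touched.
- plane: Bystander: loose wooden hand plane, 60 x 180 mm, body 45 mm high, its wedge and iron up to 110 mm. Origin under its centre.
- glue: Bystander: white glue bottle, 52 mm diameter, 120 mm high. Origin under its centre.
- rule: Bystander: folded white rule, about 23 x 200 mm, 16 mm high. Origin under its centre.
Mind the look-alikes: they are no part of the job. Of the things shaped like the part that bears panel_center, the black one is meant.

How it is judged:
By the outcome, as a careful person would: the job done as asked, in the order asked, and still so for the second after the job is handed in, with the robot touching nothing.
It also fails if it takes over 35 s, if anything falls off the work surface, if the arm or the gripper's body presses on something with over 40 N, if the wrist force passes 120 N, or if a joint passes its speed limit or range.

## Working session

There is one attempt and no reset: what is moved stays moved. The work goes in short steps, Python scripts to look and compute and a tool call to move; the robot and the scene stay as the last step left them, time stands still between calls to the robot, and variables do not carry over. Pictures are saved under pics/ and viewed, at most 10 in all, crops included, and the job is handed in when it is done.

Besides the shell and the picture viewer there is one more tool, called as a command line: name --argument value ..., lists and objects as JSON in quotes. arm_command: Moves the arm, as the interface text tells. Its arguments: {"type":"object","properties":{"commands":{"type":"array","items":{"type":"number"}},"force":{"type":"number"}},"required":["commands"]}

```bash
mkdir -p pics; ls
python3 - <<'E'
from station import get_obs, read_camera
import cv2,numpy as np,pickle
o=get_obs();print(o)
d={}
for n in("scene","top"):
    c=read_camera(n);d[n]=c;cv2.imwrite(f"pics/{n}0.png",c["img"][:,:,::-1]);print(n,c["camera_matrix"],c["k1"],c["pose"])
pickle.dump(d,open("cams.pkl","wb"))
E
```

```text
pics
{'t': 0.0, 'q': array([ 1.04989475,  0.47784306,  0.02234021,  1.55643274, -0.01148829,
        1.10930639, -0.08307638]), 'joint_vel': array([-4.24633592e-04, -9.80581885e-04,  9.61479916e-04, -4.17641532e-05,
       -1.08766615e-04, -1.06262124e-03, -1.43283192e-03]), 'joint_torque': array([-8.73510326e-04, -5.96458912e+01,  1.60777666e+00, -2.81199950e+01,
        1.24510902e-02,  9.35838092e-03, -1.28844255e-05]), 'eef_pos': array([ 0.2705115 , -0.61771246,  0.19530489]), 'tool_rot': array([-8.92492654e-04,  9.78769300e-01,  2.04962904e-01, -2.63699745e-04]), 'contact_force': array([ 0.66599022, -0.03311026, -0.24235013]), 'torque': array([-0.03649316,  0.02685144, -0.03940858]), 'grasp_force': 0.0, 'gripper_width': 0.9998870965135751}
scene [[515.65834946   0.         320.63958228]
 [  0.         515.65834946 195.74855481]
 [  0.           0.           1.        ]] -0.0543600839759639 [[-0.10365854  0.84906384 -0.51802076  1.13145385]
 [ 0.99460893  0.08996893 -0.0515623  -0.01456101]
 [ 0.00282609 -0.52057295 -0.85381252  1.02332188]
 [ 0.          0.          0.          1.        ]]
top [[480.91219621   0.         318.39382853]
 [  0.         480.91219621 202.30882079]
 [  0.           0.           1.        ]] -0.046648432561727356 [[-3.95434437e-03 -9.82293546e-01  1.87306575e-01  3.62490679e-01]
 [-9.99991576e-01  3.67828754e-03 -1.82136130e-03 -6.70910742e-02]
 [ 1.10014401e-03 -1.87312199e-01 -9.82299817e-01  1.10633751e+00]
 [ 0.00000000e+00  0.00000000e+00  0.00000000e+00  1.00000000e+00]]
```

View pics/scene0.png

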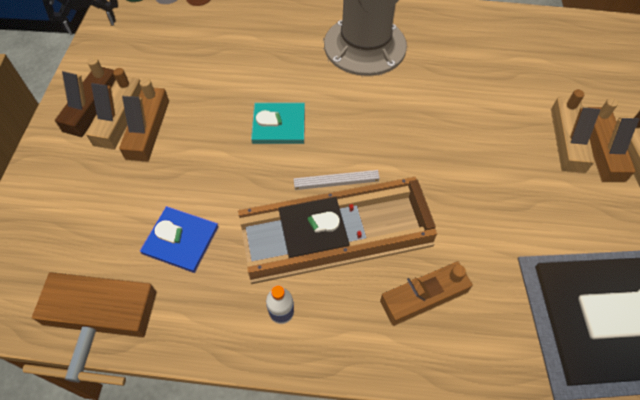

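View pics/top0.png

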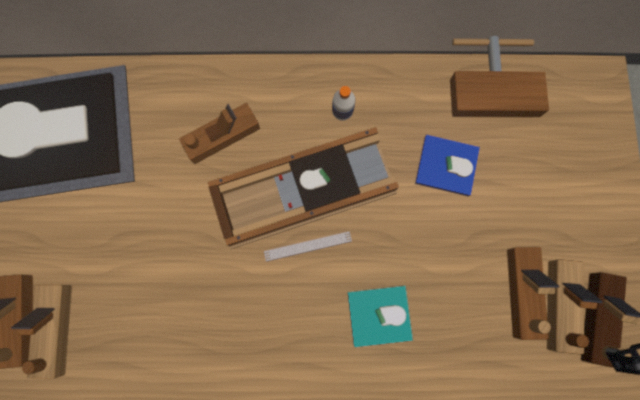

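Panels in the top view: black at (325,178), in the track; blue at (448,165) and teal at (380,316), both loose on the bench. There is also a large dark frame at (60,140). The black one in the track, behind the red teeth (281,177) and (291,205), fits the description. Next I confirm it in a crop and measure.

```bash
cat > h.py <<'E'
import cv2,numpy as np
def rays(c,uv):
    k=c["camera_matrix"];D=np.array([c["k1"],0,0,0,0.])
    n=cv2.undistortPoints(np.array(uv,float).reshape(-1,1,2),k,D).reshape(-1,2)
    return c["pose"][:3,3],np.c_[n,np.ones(len(n))]@c["pose"][:3,:3].T
def onz(c,uv,z):
    o,d=rays(c,uv);return o+d*((z-o[2])/d[:,2])[:,None]
def red(img,box):
    x0,y0,x1,y1=box;h=cv2.cvtColor(img[y0:y1,x0:x1],cv2.COLOR_RGB2HSV)
    m=(((h[...,0]<5)|(h[...,0]>174))&(h[...,1]>150)&(h[...,2]>90)).astype(np.uint8)
    n,l,s,c=cv2.connectedComponentsWithStats(m);i=np.argsort(-s[1:,4])[:2]+1
    return c[i]+[x0,y0],s[i,4]
def black(img,box):
    x0,y0,x1,y1=box;g=img[y0:y1,x0:x1].max(2)
    m=cv2.morphologyEx((g<50).astype(np.uint8),cv2.MORPH_OPEN,np.ones((5,5)))
    cs,_=cv2.findContours(m,cv2.RETR_EXTERNAL,cv2.CHAIN_APPROX_NONE);c=max(cs,key=cv2.contourArea)
    return cv2.convexHull(c).reshape(-1,2)+[x0,y0]
E
python3 - <<'E'
import pickle;from h import *
d=pickle.load(open("cams.pkl","rb"))
for n,b in(("top",(265,140,370,220)),("scene",(270,190,370,260))):
    c=d[n];r,a=red(c["img"],b);print(n,"red",r,a,"\n",onz(c,r,.045))
    k=black(c["img"],b);P=onz(c,k,.057)
    R=cv2.minAreaRect(P[:,:2].astype(np.float32)*1000);print("panel",R,cv2.boxPoints(R))
im=d["top"]["img"][115:255,195:410,::-1];cv2.imwrite("pics/crop.png",cv2.resize(im,None,fx=3.6,fy=3.6,interpolation=2))
E
```

```text
top red [[280.  176.5]
 [289.6 204.8]] [8 5] 
 [[ 0.62485454  0.01788571  0.045     ]
 [ 0.55941765 -0.00440329  0.045     ]]Traceback (most recent call last):
  File "<stdin>", line 5, in <module>
  File "h.py", line 16, in black
    cs,_=cv2.findContours(m,cv2.RETR_EXTERNAL,cv2.CHAIN_APPROX_NONE);c=max(cs,key=cv2.contourArea)
                                                                       ~~~^^^^^^^^^^^^^^^^^^^^^^^^
ValueError: max() iterable argument is empty
```

```bash
sed -i 's/g<50/g<T/;s/def black(img,box)/def black(img,box,T=65)/' h.py
python3 - <<'E'
import pickle;from h import *
d=pickle.load(open("cams.pkl","rb"))
im=d["top"]["img"];cv2.imwrite("pics/crop.png",cv2.resize(im[115:255,195:410,::-1],None,fx=3.6,fy=3.6,interpolation=2))
print(im[190,335],im[165,330],im[160,370],im[195,235],d["scene"]["img"][215,295])
for n,b in(("top",(265,140,370,220)),("scene",(270,190,370,260))):
    c=d[n];r,a=red(c["img"],b);print(n,"red",r,a,"\n",onz(c,r,.045))
    k=black(c["img"],b);P=onz(c,k,.057)
    R=cv2.minAreaRect(P[:,:2].astype(np.float32)*1000);print("panel",R,cv2.boxPoints(R))
E
```

```text
[45 40 36] [50 45 37] [123 122 126] [154 125  90] [56 51 43]
top red [[280.  176.5]
 [289.6 204.8]] [8 5] 
 [[ 0.62485454  0.01788571  0.045     ]
 [ 0.55941765 -0.00440329  0.045     ]]
panel ((620.102294921875, -81.99653625488281), (118.9894790649414, 127.71488189697266), 18.42633819580078) [[ 543.4734    -40.218422]
 [ 583.84216  -161.38547 ]
 [ 696.7312   -123.77465 ]
 [ 656.3624     -2.607605]]
scene red [[359.         233.66666667]
 [351.         206.85714286]] [15 14] 
 [[ 0.62330282  0.01734925  0.045     ]
 [ 0.55926513 -0.00443871  0.045     ]]
panel ((621.6744384765625, -81.28282165527344), (118.60904693603516, 126.0821762084961), 18.665103912353516) [[ 545.3136    -40.536938]
 [ 585.6644   -159.98787 ]
 [ 698.0353   -122.0287  ]
 [ 657.68445    -2.577774]]
```

View pics/crop.png

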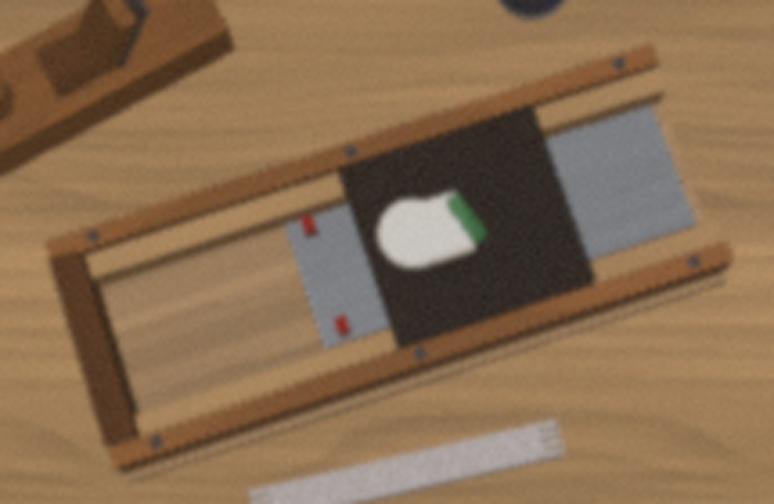

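The crop shows the black panel with its relief in the track. The two red teeth are at crop (308,225) and (342,325), and the bare steel plate at (620,180) is behind the panel. The sizes check out: 119×127 mm panel, teeth 68–69 mm apart. The track yaw is about 18.6°, the panel's rear edge is at track y ≈ -158 mm and its home travel is about 168 mm. I approach above the bare plate at height and close the fingers.

arm_command --commands '[0.528,-0.251,0,0,0,-85,0,0.528,-0.251,0,0,0,-85,0,0.528,-0.251,0,0,0,-85,0,0.528,-0.251,0,0,0,-85,0,0.528,-0.251,0,0,0,-85,0,0.528,-0.251,0,0,0,-85,0,0.528,-0.251,0,0,0,-85,0,0.528,-0.251,0,0,0,-85,0]' --force 40

```text
t: 0.9
eef_pos: [0.5335, -0.3144, 0.1961]
tool_rot: [-0.0, 0.69, 0.724, -0.0]
contact_force: [0.7, 0.1, -0.1]
gripper_width: -0.002
grasp_force: 0.0
```

```bash
cat > g.py <<'E'
# usage: g.py ytrack xtrack z(m) -> tool-frame shift and yaw error
import sys,numpy as np;from station import get_obs
from scipy.spatial.transform import Rotation as Ro
o=get_obs();R=Ro.from_quat(o["tool_rot"],scalar_first=True);T0=np.array([.5917,.0066]);a=np.radians(18.6)
X=np.array([np.cos(a),np.sin(a)]);Y=np.array([-X[1],X[0]])
p=o["eef_pos"];e=p[:2]-T0
print("t",o["t"],"track xy mm",1e3*e@X,1e3*e@Y,"z",p[2],"q",o["q"].round(2),"F track",o["contact_force"][:2]@X,o["contact_force"][:2]@Y,o["contact_force"][2],"w",o["gripper_width"])
if len(sys.argv)>3:
    y,x,z=map(float,sys.argv[1:4]);g=np.r_[T0+x*X+y*Y,z]
    G=np.c_[np.r_[Y,0],np.r_[X,0],[0,0,-1]]
    print("shift",R.inv().apply(g-p).round(4),"rot",(R.inv()*Ro.from_matrix(G)).as_rotvec(degrees=True).round(2))
E
python3 g.py -.193 0 .196
```

```text
t 0.9 track xy mm -157.5139070607345 -285.70294111312035 z 0.19609480699070872 q [ 0.69  0.41 -0.34  1.68  0.15  1.08  0.35] F track 0.7257298844183526 -0.12188057777428246 -0.13689904172181044 w -0.0016840808286425766
shift [0.1322 0.1262 0.    ] rot [-3.000e-02 -1.000e-02 -1.586e+01]
```

arm_command --commands '[0.132,0.126,0,0,0,-15.9,0,0.132,0.126,0,0,0,-15.9,0,0.132,0.126,0,0,0,-15.9,0,0.132,0.126,0,0,0,-15.9,0,0.132,0.126,0.05,0,0,-15.9,0,0.132,0.126,0.1,0,0,-15.9,0,0.132,0.126,0.12,0,0,-15.9,0,0.132,0.126,0.12,0,0,-15.9,0]'

```text
t: 1.7
eef_pos: [0.6497, -0.1784, 0.0716]
tool_rot: [-0.004, 0.585, 0.811, -0.002]
contact_force: [-0.1, 0.5, -0.4]
gripper_width: -0.0
grasp_force: 0.0
```

```bash
python3 g.py -.193 0 .036
python3 - <<'E'
from station import read_camera
import cv2
ims=[]
for n,(x0,y0,x1,y1) in(("top",(200,90,410,250)),("scene",(230,130,440,290))):
    ims.append(cv2.resize(read_camera(n)["img"][y0:y1,x0:x1,::-1],(400,305),interpolation=2))
cv2.imwrite("pics/b.png",cv2.hconcat(ims))
E
```

```text
t 1.7 track xy mm -4.044991765504911 -193.81291554287702 z 0.07164824747527276 q [ 0.45  0.64 -0.39  1.63  0.29  0.94  0.27] F track 0.11359259754524684 0.5065774546057675 -0.4264650417645446 w -0.0002554932398179448
shift [0.0007 0.0043 0.0356] rot [-0.42 -0.24 -0.27]
```

View pics/b.png

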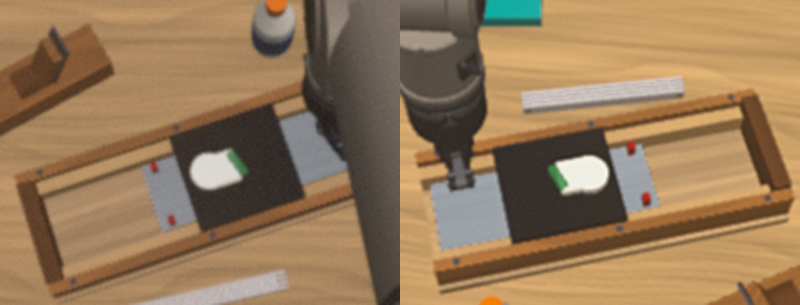

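The left (top) view has the gripper at (325,110), clear of the glue bottle. In the right (scene) view the fingertips at (460,182) are over the bare plate behind the panel. I lower to just above the plate and settle.

arm_command --commands '[0,0,0.02,0,0,0,0,0,0,0.038,0,0,0,0,0,0,0.038,0,0,0,0,0,0,0.038,0,0,0,0,0,0,0.038,0,0,0,0]'

```text
t: 2.3
eef_pos: [0.654, -0.1791, 0.0395]
tool_rot: [0.001, 0.586, 0.811, 0.0]
contact_force: [-0.2, -0.3, 0.7]
gripper_width: -0.002
grasp_force: 0.0
```

```bash
python3 g.py -.193 0 .019
```

```text
t 2.3 track xy mm -0.13003120480568064 -195.8565819827597 z 0.03952983053164434 q [ 0.44  0.68 -0.38  1.64  0.31  0.88  0.26] F track -0.2680412048270296 -0.2557056610494878 0.7384082321935214 w -0.0022728283376805022
shift [0.0029 0.0001 0.0205] rot [ 0.09  0.05 -0.3 ]
```

arm_command --commands '[0,0,0.007,0,0,0,0,0,0,0.014,0,0,0,0,0,0,0.02,0,0,0,0,0,0,0.021,0,0,0,0,0,0,0.021,0,0,0,0,0,0,0.021,0,0,0,0]'

```text
t: 2.9
eef_pos: [0.6533, -0.1789, 0.0174]
tool_rot: [0.0, 0.586, 0.811, 0.0]
contact_force: [-0.3, 0.7, 0.5]
gripper_width: 0.001
grasp_force: 0.0
```

```bash
python3 g.py -.169 0 .019
```

```text
t 2.9 track xy mm -0.7492997557287991 -195.47841201804155 z 0.017391043439088233 q [ 0.43  0.7  -0.37  1.65  0.32  0.84  0.25] F track -0.0850130316207558 0.7172580963157996 0.5152232893573154 w 0.0007129689977356769
shift [ 0.0265  0.0006 -0.0016] rot [ 0.01  0.   -0.3 ]
```

Only 0.5 N is measured, where about 3 N was expected. I check the teeth.

Run:
```python
from station import read_camera,get_obs
import cv2,pickle
from h import *
d={};ims=[]
for n,(x0,y0,x1,y1),b in(("top",(255,120,415,242),(265,160,300,220)),("scene",(230,150,390,272),(340,195,370,245))):
    d[n]=read_camera(n);print(get_obs()["contact_force"],get_obs()["eef_pos"])
    r,a=red(d[n]["img"],b);print(n,r,a)
    ims.append(cv2.resize(d[n]["img"][y0:y1,x0:x1,::-1],(400,305),interpolation=2))
cv2.imwrite("pics/c.png",cv2.hconcat(ims))
```

```text
[ 0.8357971  -0.8121902  -0.26785551] [ 0.65346289 -0.17893565  0.01757265]
top [[280.28571429 176.71428571]
 [289.6        204.8       ]] [7 5]
[ 0.07767752  0.00898067 -0.16711711] [ 0.65345405 -0.17892806  0.01760222]
scene [[350.86666667 206.8       ]
 [359.         233.85714286]] [15 14]
```

View pics/c.png

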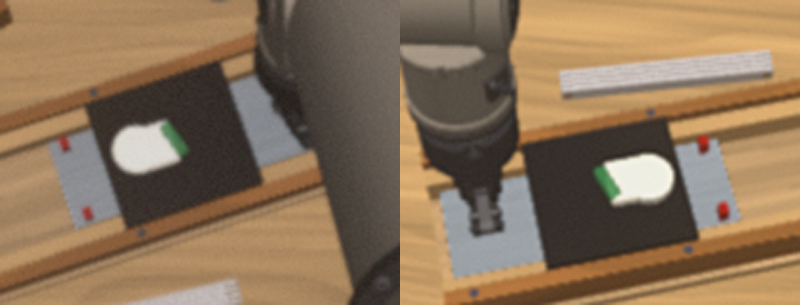

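Run:
```python
from station import read_camera
from h import *
c=read_camera("scene")
im=c["img"][215:265,235:290,::-1];cv2.imwrite("pics/d.png",cv2.resize(im,None,fx=10,fy=10,interpolation=0))
K=c["camera_matrix"];P=np.linalg.inv(c["pose"])
X=np.array([.948,.319,0]);Y=np.array([-.319,.948,0]);t=np.array([.6534,-.1789,.0175])
# front/outer lower edge of the fingertip (x +14.5, y -11 and +11) at several heights of tip
for dz in(0,.0135,.02):
    pts=np.array([t+X*.0145+Y*s*.011+[0,0,dz] for s in(-1,1)])
    print(dz,cv2.projectPoints(pts,P[:3,:3],P[:3,3],K,np.array([c["k1"],0,0,0.]))[0].reshape(-1,2).round(1))
```

```text
0 [[262.8 250.2]
 [272.9 248.2]]
0.0135 [[262.2 247.5]
 [272.4 245.5]]
0.02 [[261.9 246.2]
 [272.1 244.1]]
```

View pics/d.png

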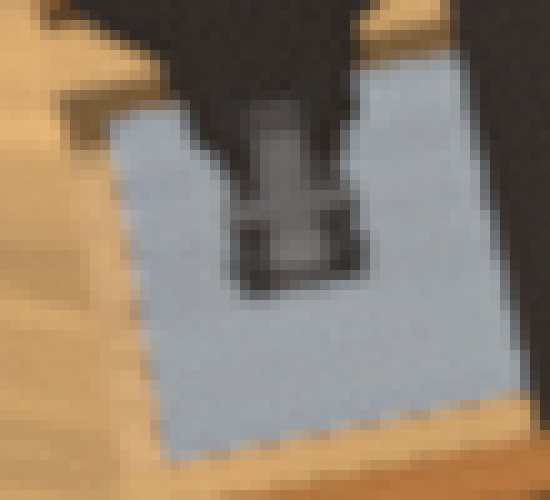

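The fingertip's lower edge is at about (260–271, 244) px, higher than the reading predicts, so it seems not yet touching the plate. I step down, watching the force.

arm_command --commands '[0,0,0.002,0,0,0,0,0,0,0.004,0,0,0,0,0,0,0.004,0,0,0,0]'

```text
t: 3.35
eef_pos: [0.6529, -0.1789, 0.0129]
tool_rot: [-0.0, 0.586, 0.811, -0.0]
contact_force: [-0.6, 1.3, -0.9]
gripper_width: -0.002
grasp_force: 0.0
```

```bash
python3 g.py -.169 0 .019
```

```text
t 3.35 track xy mm -1.2110870163346086 -195.35147131448798 z 0.012903679666773547 q [ 0.43  0.71 -0.37  1.66  0.32  0.84  0.24] F track -0.12740865151559802 1.4578463459538673 -0.935078002260051 w -0.002238725526444378
shift [ 0.0264  0.0011 -0.0061] rot [-0.03 -0.01 -0.3 ]
```

arm_command --commands '[0,0,0.002,0,0,0,0,0,0,0.004,0,0,0,0,0,0,0.004,0,0,0,0,0,0,0.004,0,0,0,0]'

```text
t: 3.75
eef_pos: [0.6531, -0.1789, 0.0092]
tool_rot: [-0.0, 0.586, 0.811, -0.0]
contact_force: [0.6, 0.5, 0.1]
gripper_width: -0.001
grasp_force: 0.0
```

```bash
cat > s.py <<'E'
from station import read_camera,get_obs
from h import *
F=[];
c=read_camera("scene");o=get_obs();F.append(o["contact_force"])
r,a=red(c["img"],(335,195,390,250));r=r[r[:,1].argsort()];print("teeth",r.round(1).tolist(),a)
c=read_camera("top");F.append(get_obs()["contact_force"]);print("F",np.mean(F,0).round(2),"z",o["eef_pos"][2])
E
python3 s.py
```

```text
teeth [[350.9, 206.9], [359.0, 233.7]] [16 15]
F [-0.29  0.29  0.53] z 0.00929450421357661
```

arm_command --commands '[0,0,0.002,0,0,0,0,0,0,0.004,0,0,0,0,0,0,0.004,0,0,0,0,0,0,0.004,0,0,0,0]'

```text
t: 4.25
eef_pos: [0.6531, -0.1789, 0.0052]
tool_rot: [-0.0, 0.586, 0.811, -0.0]
contact_force: [0.8, -0.3, 0.5]
gripper_width: -0.001
grasp_force: 0.0
```

```bash
python3 s.py
python3 - <<'E'
from station import read_camera
from h import *
ims=[]
for n,(x0,y0,x1,y1) in(("scene",(230,200,290,265)),("top",(335,130,395,195))):
    c=read_camera(n)
    im=c["img"][y0:y1,x0:x1,::-1];ims.append(cv2.resize(im,None,fx=6.5,fy=6.5,interpolation=2))
cv2.imwrite("pics/e.png",cv2.hconcat(ims))
E
```

```text
teeth [[351.0, 207.0], [359.0, 233.8]] [16 15]
F [-0.13 -0.23  0.17] z 0.005274808330043318
```

View pics/e.png

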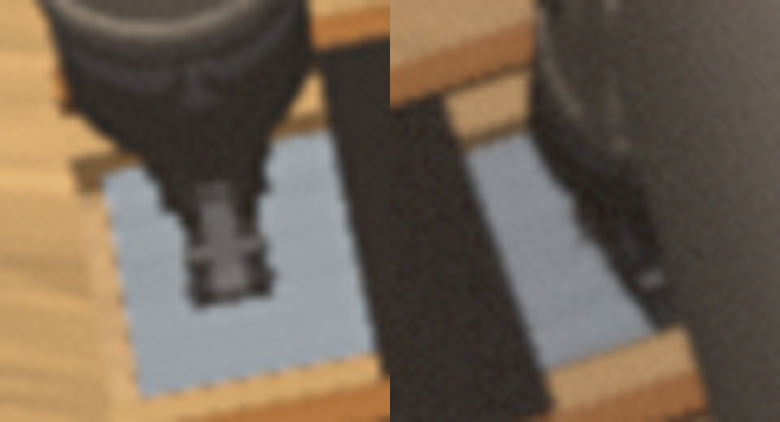

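The tip is at about (260–271, 246) px, still moving freely. The visible finger end is clearly higher than the reading says, so I go on down in guarded steps.

arm_command --commands '[0,0,0.002,0,0,0,0,0,0,0.004,0,0,0,0,0,0,0.004,0,0,0,0,0,0,0.004,0,0,0,0]'

```text
t: 4.85
eef_pos: [0.6531, -0.1789, 0.0012]
tool_rot: [-0.0, 0.586, 0.811, -0.0]
contact_force: [0.0, 0.9, 0.5]
gripper_width: -0.0
grasp_force: 0.0
```

```bash
python3 s.py
```

```text
teeth [[350.9, 206.8], [359.0, 233.9]] [15 14]
F [-0.23  0.34 -0.01] z 0.0012556125954164346
```

arm_command --commands '[0,0,0.002,0,0,0,0,0,0,0.004,0,0,0,0,0,0,0.006,0,0,0,0,0,0,0.007,0,0,0,0,0,0,0.007,0,0,0,0]'

```text
t: 5.45
eef_pos: [0.6532, -0.1789, -0.0057]
tool_rot: [-0.0, 0.586, 0.811, -0.0]
contact_force: [-1.4, 0.7, 1.6]
gripper_width: -0.001
grasp_force: 0.8
```

```bash
python3 s.py
```

```text
teeth [[350.9, 207.0], [358.9, 234.5]] [16 16]
F [-0.84  0.3   1.74] z -0.005634332839896637
```

Contact: 1.7 N, and a tooth is starting to move. The plate top is touched at a reading of z ≈ -0.004, so the z reading is about 35 mm low. Before pressing on I check how high the gripper body stands, because of the relief.

Run:
```python
from station import read_camera
from h import *
c=read_camera("scene");K=c["camera_matrix"];P=np.linalg.inv(c["pose"])
X=np.array([.948,.319,0]);Y=np.array([-.319,.948,0]);t=np.array([.6532,-.1789,.030])
x0,y0,x1,y1=225,160,305,260;s=6
im=cv2.resize(c["img"][y0:y1,x0:x1,::-1].copy(),None,fx=s,fy=s,interpolation=2)
im=cv2.convertScaleAbs(im,alpha=2)
def pr(p):return ((cv2.projectPoints(np.array(p),P[:3,:3],P[:3,3],K,np.array([c["k1"],0,0,0.]))[0].reshape(-1,2)-[x0,y0]+.5)*s).astype(np.int32)
def box(a,b,z,col):cv2.polylines(im,[pr([t+X*a*i+Y*b*j+[0,0,z] for i,j in((1,1),(1,-1),(-1,-1),(-1,1))])],True,col,1)
box(.0145,.011,0,(0,255,0));box(.0425,.038,.038,(0,0,255));box(.0425,.038,.073,(255,255,0))
cv2.imwrite("pics/f.png",im)
```

```text
(no output)
```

View pics/f.png

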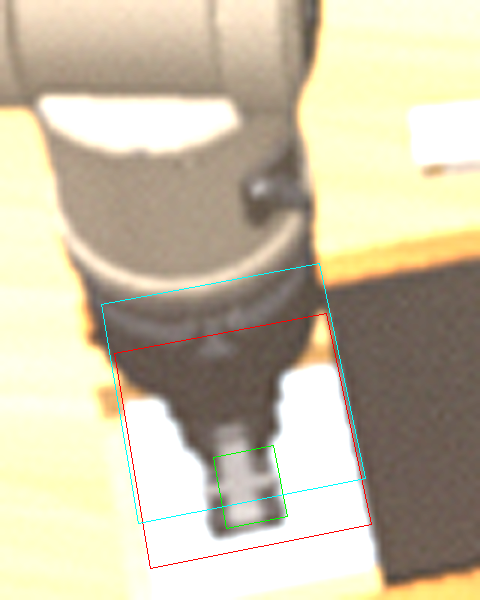

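The green box (tip drawn at z=30 mm) fits the fingertip at (250,520). The gripper body ends near (135,395), well above even the 73 mm outline, so the fingers are full length and only the z reading is off. I press on.

arm_command --commands '[0,0,0.003,0,0,0,0,0,0,0.006,0,0,0,0,0,0,0.009,0,0,0,0,0,0,0.0095,0,0,0,0,0,0,0.0095,0,0,0,0]'

```text
t: 6.1
eef_pos: [0.6534, -0.1789, -0.0152]
tool_rot: [0.0, 0.586, 0.811, 0.0]
contact_force: [0.3, -0.5, 3.1]
gripper_width: -0.002
grasp_force: 1.5
```

```bash
python3 s.py; python3 g.py -.169 0 -.015
```

```text
teeth [[350.6, 209.3], [358.4, 235.9]] [17 14]
F [-0.5   0.22  2.37] z -0.015139437227234882
t 6.2 track xy mm -0.7270166211555249 -195.52942974258272 z -0.01508597138802277 q [ 0.42  0.74 -0.36  1.67  0.34  0.79  0.23] F track -0.19633914991718734 0.7430860010940186 2.4192811266991323 w -0.0001366703430661757
shift [ 0.0265  0.0006 -0.0001] rot [ 0.02  0.01 -0.3 ]
```

The teeth dropped about 2.4 px, roughly 11 mm. I press slightly deeper and start pushing along tool x.

arm_command --commands '[0,0,0.0012,0,0,0,0,0.006,0.0005,0.0012,0,0,-0.3,0,0.012,0.0005,0.0012,0,0,-0.3,0,0.018,0.0005,0.0012,0,0,-0.3,0,0.024,0.0005,0.0012,0,0,-0.3,0,0.03,0.0005,0.0012,0,0,-0.3,0,0.036,0.0005,0.0012,0,0,-0.3,0,0.036,0.0005,0.0012,0,0,-0.3,0]'

```text
t: 7.0
eef_pos: [0.6422, -0.1443, -0.0162]
tool_rot: [0.0, 0.583, 0.812, -0.0]
contact_force: [0.6, -2.2, 3.3]
gripper_width: -0.002
grasp_force: 1.8
```

```bash
cat > p.py <<'E'
from station import read_camera
from h import *
c=read_camera("top");P=onz(c,black(c["img"],(220,140,370,225)),.057)
(cx,cy),wh,a=cv2.minAreaRect(P[:,:2].astype(np.float32)*1000)
t=np.radians(18.6);e=np.array([cx-591.7,cy-6.6]);print("panel track xy",e@[np.cos(t),np.sin(t)],e@[-np.sin(t),np.cos(t)],wh,a)
E
python3 s.py; python3 p.py; python3 g.py -.005 0 -.0162
```

```text
teeth [[350.7, 209.2], [358.4, 235.9]] [15 14]
F [ 0.23 -1.98  3.44] z -0.016284640371652073
panel track xy -1.2537075144386725 -94.74746256482183 (118.10581970214844, 143.32569885253906) 18.813373565673828
t 7.15 track xy mm -0.24607855734819403 -159.1207508218204 z -0.01640738253866965 q [ 0.38  0.72 -0.36  1.72  0.34  0.77  0.18] F track -0.03462573656516523 -1.7462807232244988 2.8070121940608774 w 0.0006204412736130749
shift [ 0.1541  0.0003 -0.0002] rot [-0.01 -0.02  0.01]
```

arm_command --commands '[0.006,0,0,0,0,0,0,0.012,0,0,0,0,0,0,0.018,0,0,0,0,0,0,0.024,0,0,0,0,0,0,0.03,0,0,0,0,0,0,0.036,0,0,0,0,0,0,0.042,0,0,0,0,0,0,0.048,0,0,0,0,0,0]'

```text
t: 7.95
eef_pos: [0.6273, -0.1008, -0.0164]
tool_rot: [0.001, 0.584, 0.812, -0.001]
contact_force: [2.6, -5.5, 2.4]
gripper_width: -0.001
grasp_force: 3.7
```

```bash
python3 g.py -.005 0 -.0162
python3 - <<'E'
from station import read_camera
import cv2
ims=[]
for n,(x0,y0,x1,y1) in(("top",(200,110,400,262)),("scene",(235,150,435,302))):
    ims.append(cv2.resize(read_camera(n)["img"][y0:y1,x0:x1,::-1],(400,304),interpolation=2))
cv2.imwrite("pics/i.png",cv2.hconcat(ims))
E
```

```text
t 7.95 track xy mm -0.5372899979118718 -113.12432435300515 z -0.016373837410051224 q [ 0.32  0.69 -0.36  1.78  0.35  0.73  0.1 ] F track 0.6630008233324975 -6.035816913967593 2.431247612441878 w -0.0007721157802748111
shift [ 0.1081  0.0004 -0.0004] rot [ 0.    0.11 -0.08]
```

View pics/i.png

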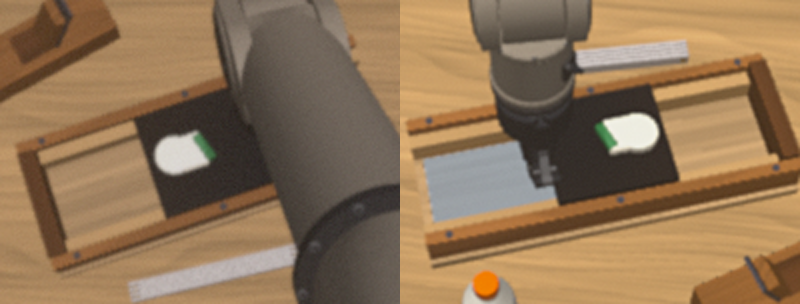

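In the left (top) view the panel's front edge at (150,165) has passed the teeth and the plate end. In the right (scene) view the fingertips at (545,175) are at its rear edge, with the relief clear. I push on.

arm_command --commands '[0.006,0,0,0,0,0,0,0.012,0,0,0,0,0,0,0.018,0,0,0,0,0,0,0.024,0,0,0,0,0,0,0.03,0,0,0,0,0,0,0.036,0,0,0,0,0,0,0.042,0,0,0,0,0,0,0.048,0,0,0,0,0,0]'

```text
t: 8.85
eef_pos: [0.6119, -0.0551, -0.0164]
tool_rot: [0.001, 0.584, 0.812, -0.001]
contact_force: [2.7, -7.1, 2.5]
gripper_width: -0.003
grasp_force: 3.7
```

arm_command --commands '[0.006,0,0,0,0,0,0,0.012,0,0,0,0,0,0,0.018,0,0,0,0,0,0,0.024,0,0,0,0,0,0,0.03,0,0,0,0,0,0,0.036,0,0,0,0,0,0,0.042,0,0,0,0,0,0,0.045,0,0,0,0,0,0]'

```text
t: 9.65
eef_pos: [0.5974, -0.012, -0.0164]
tool_rot: [0.0, 0.584, 0.812, -0.001]
contact_force: [1.6, -6.5, 2.1]
gripper_width: -0.003
grasp_force: 3.7
```

```bash
python3 g.py -.005 0 -.0162; sed -i 's/(220,140,370,225)/(195,140,330,250)/' p.py; python3 p.py
```

```text
t 9.65 track xy mm -0.5425033893308657 -19.40787992908478 z -0.016429464750728213 q [ 0.19  0.65 -0.36  1.87  0.35  0.68 -0.06] F track -0.5012069654117205 -6.658080285300753 2.1216389153952515 w -0.0029944805584975562
shift [ 0.0144  0.0005 -0.0002] rot [-0.02  0.07 -0.04]
panel track xy -1.5267216000943375 69.27388588234582 (118.69184875488281, 93.47290802001953) 18.973358154296875
```

arm_command --commands '[0.002,0,0,0,0,0,0,0.004,0,0,0,0,0,0,0.006,0,0,0,0,0,0,0.008,0,0,0,0,0,0,0.01,0,0,0,0,0,0,0.01,0,0,0,0,0,0]'

```text
t: 10.3
eef_pos: [0.5942, -0.0027, -0.0164]
tool_rot: [0.0, 0.584, 0.812, -0.001]
contact_force: [1.9, -4.8, 4.1]
gripper_width: 0.002
grasp_force: 3.3
```

arm_command --commands '[0.002,0,0,0,0,0,0,0.003,0,0,0,0,0,0,0.003,0,0,0,0,0,0]'

```text
t: 10.6
eef_pos: [0.5933, -0.0002, -0.0164]
tool_rot: [0.0, 0.584, 0.812, -0.001]
contact_force: [1.9, -5.6, 4.3]
gripper_width: -0.001
grasp_force: 3.5
```

```bash
python3 g.py -.005 0 -.0162
```

```text
t 10.6 track xy mm -0.5937312193415879 -6.925214143063237 z -0.016424664189518684 q [ 0.17  0.64 -0.36  1.88  0.35  0.68 -0.08] F track -0.03506982345979188 -5.9240120472992475 4.294731651671264 w -0.000619173535136421
shift [ 0.0019  0.0006 -0.0002] rot [-0.03  0.07 -0.07]
```

No stop contact yet; small steps, watching the force.

arm_command --commands '[0.001,0,0,0,0,0,0,0.002,0,0,0,0,0,0,0.002,0,0,0,0,0,0]'

```text
t: 10.9
eef_pos: [0.5928, 0.0016, -0.0164]
tool_rot: [0.0, 0.584, 0.812, -0.001]
contact_force: [2.4, -5.6, 2.7]
gripper_width: -0.0
grasp_force: 3.6
```

arm_command --commands '[0.001,0,0,0,0,0,0,0.0015,0,0,0,0,0,0,0.0015,0,0,0,0,0,0]'

```text
t: 11.2
eef_pos: [0.5923, 0.003, -0.0164]
tool_rot: [0.0, 0.584, 0.812, -0.001]
contact_force: [1.5, -6.4, 3.9]
gripper_width: -0.0
grasp_force: 3.7
```

```bash
python3 g.py -.005 0 -.0162;python3 p.py
```

```text
t 11.2 track xy mm -0.574090175799114 -3.605126676374634 z -0.01640055762770988 q [ 0.16  0.64 -0.36  1.88  0.35  0.68 -0.08] F track -0.6562058558494653 -6.50363376332071 3.9232182870345875 w -0.00046149651453940304
shift [-0.0014  0.0006 -0.0002] rot [-0.03  0.08 -0.07]
panel track xy -1.1968884779525861 91.2584781806861 (117.78974151611328, 92.77589416503906) 18.933013916015625
```

arm_command --commands '[0.001,0,0,0,0,0,0,0.0015,0,0,0,0,0,0,0.0015,0,0,0,0,0,0]'

```text
t: 11.55
eef_pos: [0.5918, 0.0044, -0.0164]
tool_rot: [0.0, 0.584, 0.812, -0.001]
contact_force: [2.1, -6.0, 3.5]
gripper_width: 0.003
grasp_force: 3.7
```

arm_command --commands '[0.001,0,0,0,0,0,0,0.0015,0,0,0,0,0,0,0.0015,0,0,0,0,0,0]'

```text
t: 11.85
eef_pos: [0.5913, 0.0058, -0.0164]
tool_rot: [0.0, 0.584, 0.812, -0.001]
contact_force: [1.5, -5.9, 3.8]
gripper_width: -0.001
grasp_force: 3.7
```

```bash
python3 g.py -.005 0 -.0162;python3 p.py
```

```text
t 11.85 track xy mm -0.5941170219659063 -0.6130601239850038 z -0.01640562171603628 q [ 0.16  0.64 -0.36  1.88  0.35  0.68 -0.09] F track -0.4656589761775024 -6.102333767828317 3.849615273980796 w -0.00123885675611368
shift [-0.0044  0.0006 -0.0002] rot [-0.03  0.09 -0.07]
panel track xy -1.026143280182836 93.35161427983302 (117.52404022216797, 90.52322387695312) 18.506933212280273
```

arm_command --commands '[0.001,0,0,0,0,0,0,0.0015,0,0,0,0,0,0,0.0015,0,0,0,0,0,0]'

```text
t: 12.2
eef_pos: [0.5908, 0.0072, -0.0164]
tool_rot: [0.0, 0.584, 0.812, -0.001]
contact_force: [1.3, -6.4, 4.6]
gripper_width: -0.002
grasp_force: 3.7
```

arm_command --commands '[0.001,0,0,0,0,0,0,0.0015,0,0,0,0,0,0,0.0015,0,0,0,0,0,0]'

```text
t: 12.5
eef_pos: [0.5905, 0.0084, -0.0164]
tool_rot: [0.001, 0.584, 0.812, -0.001]
contact_force: [2.4, -7.2, 3.3]
gripper_width: 0.0
grasp_force: 4.5
```

```bash
python3 g.py;python3 p.py
```

```text
t 12.5 track xy mm -0.607459432681665 2.059716813469855 z -0.016428931016807792 q [ 0.15  0.64 -0.36  1.89  0.35  0.68 -0.09] F track -0.044951560196696425 -7.531807097548726 3.2657059125850747 w 0.0002373808088685928
panel track xy -1.1820296524888398 95.82861047817978 (117.60189819335938, 86.67091369628906) 18.806419372558594
```

arm_command --commands '[0.001,0,0,0,0,0,0,0.0015,0,0,0,0,0,0,0.0015,0,0,0,0,0,0]'

```text
t: 12.85
eef_pos: [0.5904, 0.0083, -0.0164]
tool_rot: [0.001, 0.585, 0.811, -0.001]
contact_force: [3.9, -9.8, 3.5]
gripper_width: -0.001
grasp_force: 6.4
```

```bash
python3 g.py
```

```text
t 12.85 track xy mm -0.6322089147520269 2.0558464890218784 z -0.016386880988059953 q [ 0.15  0.64 -0.36  1.89  0.35  0.67 -0.1 ] F track 0.5606140379552966 -10.547643620697194 3.486838802705202 w -0.0006783711582309218
```

The panel is home: position stuck while the push force rises to 10.5 N. I give a slight seating push, back off about 3 mm with the plate still held, then lift straight up.

arm_command --commands '[0.0015,0,0,0,0,0,0,0.0015,0,0,0,0,0,0,-0.002,0,0,0,0,0,0,-0.004,0,0,0,0,0,0,-0.004,0,0,0,0,0,0]'

```text
t: 13.35
eef_pos: [0.5901, 0.0084, -0.0167]
tool_rot: [-0.001, 0.583, 0.812, -0.0]
contact_force: [-1.2, -1.6, 3.1]
gripper_width: -0.002
grasp_force: 1.6
```

```bash
python3 g.py;python3 p.py
```

```text
t 13.35 track xy mm -0.8996792254666879 2.2355954182908673 z -0.0166775841723662 q [ 0.16  0.64 -0.36  1.89  0.35  0.68 -0.09] F track -1.6239493541279595 -1.1441054830843118 3.104390288641785 w -0.0023518211120792496
panel track xy -1.0233761272024935 95.09276739557873 (117.52404022216797, 88.32861328125) 18.506933212280273
```

arm_command --commands '[-0.002,0,0,0,0,0,0,-0.004,0,0,0,0,0,0,-0.004,0,-0.006,0,0,0,0,-0.004,0,-0.012,0,0,0,0,-0.004,0,-0.02,0,0,0,0,-0.004,0,-0.04,0,0,0,0,-0.004,0,-0.07,0,0,0,0,-0.004,0,-0.11,0,0,0,0]'

```text
t: 14.2
eef_pos: [0.5909, 0.0036, 0.0937]
tool_rot: [-0.001, 0.584, 0.812, -0.001]
contact_force: [1.0, -0.2, -0.6]
gripper_width: 0.0
grasp_force: 0.0
```

arm_command --commands '[-0.04,0,-0.05,0,0,0,0,-0.08,0,-0.09,0,0,0,0,-0.12,0,-0.09,0,0,0,0,-0.16,0,-0.09,0,0,0,0,-0.2,0,-0.09,0,0,0,0,-0.24,0,-0.09,0,0,0,0,-0.28,0,-0.09,0,0,0,0,-0.28,0,-0.09,0,0,0,0]'

```text
t: 15.0
eef_pos: [0.6807, -0.2701, 0.1832]
tool_rot: [0.001, 0.587, 0.809, -0.002]
contact_force: [-0.8, -0.7, -0.4]
gripper_width: -0.0
grasp_force: 0.0
```

```bash
python3 g.py; sed -i 's/330,250)/345,250)/' p.py; python3 p.py
python3 - <<'E'
from station import read_camera
from h import *
ims=[]
for n,(x0,y0,x1,y1),b in(("top",(190,110,350,262),(265,150,310,220)),("scene",(300,150,460,302),(330,190,380,255))):
    c=read_camera(n);ims.append(cv2.resize(c["img"][y0:y1,x0:x1,::-1],(400,380),interpolation=2))
    r,a=red(c["img"],b);print(n,r,a,onz(c,r,.045))
cv2.imwrite("pics/j.png",cv2.hconcat(ims))
E
```

```text
t 15.0 track xy mm -3.917436393085168 -290.66577074765013 z 0.18317468945157767 q [ 0.51  0.61 -0.36  1.39  0.22  1.18  0.45] F track -0.9560791317993004 -0.42224557584228434 -0.3614706342152382 w -9.161041175135577e-05
panel track xy -1.0588613510411957 75.33647292131184 (117.53728485107422, 126.74947357177734) 18.447429656982422
top [[280.14285714 176.57142857]
 [289.6        204.8       ]] [7 5] [[ 0.62468634  0.01755927  0.045     ]
 [ 0.55941765 -0.00440329  0.045     ]]
scene [[350.875  206.9375]
 [359.     233.8125]] [16 16] [[ 0.55949735 -0.00469665  0.045     ]
 [ 0.62365042  0.0173721   0.045     ]]
```

View pics/j.png

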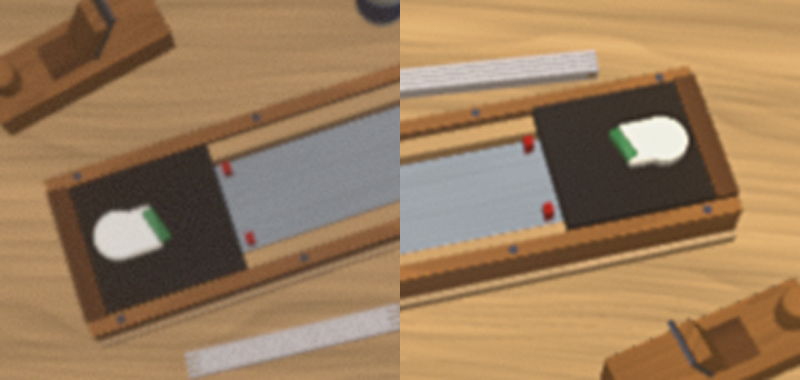

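The picture shows the panel against the dark stop, with its centre at track y = 75.3 mm. Both red teeth, at (228,168)/(250,238) in the top view, are up behind its rear edge at their original height. The robot is clear.

```bash
python3 -c "from station import hand_in; print(hand_in())"
```

```text
the job is handed in; nothing more can be done
None
```

The job is handed in: the black panel is home against the end stop (centre at track y ≈ 75 mm), both red teeth are up behind it, and the robot is clear after about 15 s, with the plane, glue bottle and rule never approached by the gripper.

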